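# Zero the chain counter in the bench drawer

## Robot

A 6-joint arm with a two-finger parallel gripper is mounted at the origin on the work surface. World frame = base frame: x ahead of the robot, y to its left, z up, the work surface at z = 0. Lengths are in m, angles in degrees, forces in N, time in s.
With the tool pointing down it reaches from about 0.25 to 0.725 m from the base axis. Payload 4 kg.
Tool frame: the origin (TCP) lies midway between the tips of the shut fingers; the grasp point (between the pads) lies 19 mm behind it (pinch_z is the distance from the TCP to the grasp point, in m); z points along the fingers, y is the line along which they close (so a half turn about z gives the same grasp; the last joint's range is limited). The gripper opens to 85 mm and grips with 20 to 120 N. Pads are 22 mm wide; open, the fingers measure 114 mm over their backs; the gripper's body (76 mm by 85 mm) begins 54 mm behind the grasp point. The pads swing forward as they close: fully open they stand 13 mm farther back than shut.
Start: joints at [65.432, 13.785, 0.286, 76.501, 0, 90], TCP at [0.208, 0.455, 0.2] pointing down, gripper open.
Joint ranges: [-155.79, 155.79], [-60.16, 107.12], [-62.33, 73.08], [-114, 123.19], [-81.49, 82.49], [-180, 180]. Speed limits (degrees/s): [159.86, 159.86, 180, 180, 180, 180].

## Interface

Orientations are given as [roll, pitch, yaw] about the fixed x, y, z axes, in that order (R = Rz(yaw) Ry(pitch) Rx(roll)).
In Python, from cell import reach, move_l, goto_joints, gripper_to, sleep, ik, get_image, IKError, finish_job, search_frame, outline_of, pinpoint, read_clock, read_joint_pos, read_joint_velocities, read_joint_efforts, read_eef_pos, read_tool_rot, read_ft_force, read_moment, read_width, read_grasp_force, pinch_z gives the robot as it stands. The module is installed in compiled form; this text tells all that it offers. Calls block until the motion is done:
- reach(position, orientation): joint-space move of the TCP to a pose.
- move_l(position, speed=0.15, frame=None, contact_N=None): straight line of the TCP; frame=None keeps the orientation; speed is the mean speed in m/s. With contact_N (N) it stops when the force on the tool has changed by that much, and returns True; else False.
- goto_joints(angles): joint-space move.
- gripper_to(opening, grasp_force=None): opening from 0.0 (shut) to 1.0 (fully open); grasp_force is the grip in N (None keeps the last); returns when the fingers have stopped.
- sleep(seconds).
- ik(position, orientation): joint angles nearest the present ones, or None.
- get_image(name): name is "scene" or "top" or "wrist"; returns a dict with "img" (400x640x3 uint8, red, green, blue), "fx", "fy", "cx", "cy" (pixels), "k1" (the pictures are not rectified: a ray, as slopes to the right and down, at radius r is drawn at 1 + k1 r^2 times it, then the intrinsics apply), "rvec" (rotation vector, rad) and "tvec" (3), from world to camera coordinates, as OpenCV has them; the wrist camera has in their place "tool_from_camera" (4x4, takes a point from camera to tool coordinates, whose origin is the TCP and whose axes are the flange's). Camera axes: x right, y down, z forward; pixel columns grow to the right and rows downward; lengths in m; the calibration is good to about 2 mm. A picture is of the moment at which its call begins: read the wrist's pose just before it. There is no depth.
A pose or a line that the arm cannot do raises IKError and nothing moves.
- finish_job(): hands the job in; it is judged then, once.
Trained networks look in the newest picture that a camera, given by its name, has taken for a name from the list of things; names that differ only in an ending like _2 or _b are one class to them, and where a whole thing is asked for, a point or a joint stands for the part that bears it (a point fixed in the world has none). Each returns a list of dicts, best first, with "p" (0 to 1); they miss things now and then, are a little off and sometimes report something else, mostly with a low value. They report only what shows in the picture. A call takes as long as a camera call.
- search_frame(camera, label): "position" ([x, y, z] in m, in the coordinates of the camera as it stood for that picture, good to about 4 mm: the middle of the surface that is visible of it).
- outline_of(camera, label): "region" (400x640 bool, what is visible of it).
- pinpoint(camera, label): "position" ([x, y, z] in m, in the coordinates of the camera as it stood for that picture, good to about 4 mm: a listed point, or the origin of a listed thing).
Readings, each from a call of its own:
- read_clock(): time.
- read_joint_pos(): joint angles.
- read_joint_velocities(): joint speeds.
- read_joint_efforts(): joint torques, N m.
- read_eef_pos(): TCP position.
- read_tool_rot(): TCP orientation.
- read_ft_force(): force on the tool from outside, world axes, zero at the start.
- read_moment(): the same for the moment, N m.
- read_width(): opening from 0.0 (shut) to 1.0 (fully open).
- read_grasp_force(): force on a finger pad.
Only numpy, scipy, OpenCV 4.12 (cv2) and the standard library are available. Lean on these libraries where they do the work, as an engineer would, in place of code of your own. Each camera call takes 0.05 s, during which the arm holds its last target. There are 200 camera calls.

## Task

Pull the drawer of the low bench cabinet all the way out to its stop, then gently turn the steel reset lever of the chain counter inside it clockwise (seen from above) until it comes up against its zero stop; it may have to pass the broad zero mark once before the stop is met. Do not force the lever once it is home, leave it there with the drawer still fully out, and leave the hammer, pliers and jar where they lie.

Things in the scene. Friction and masses are not known exactly. Their poses are not given: they have to be found in the camera images.
- bench_cabinet: Fixed low wooden cabinet, 280 wide, 260 deep, 125 high, with one drawer. Origin on the bench top under the middle of the shut drawer's front face; x points into the cabinet, y to the left as seen from the robot, z up. The carcass (top board 12 thick) begins 15 mm behind the origin.
- drawer (a joint): How far the drawer is pulled out along the cabinet's -x, in m: 0 shut, 0.17 against its stop. It slides stiffly (about 7 N) and stays where it is left. Its front board is 15 thick, its top 118 above the bench; its side walls rise to 85 above the bench, 232 apart inside.
- reset_lever (a joint): Angle of the reset lever in rad, from its hard zero stop at 0, where it lies over the dial's broad zero mark; grows counterclockwise from above, up to 8.6 (it passes the mark at 6.28 without stopping). Steady drag of 0.1 N m, stays where left. The lever: upright flat steel bar, 12 thick, 74 to 98 above the bench, from its hub to its end 62 from the axis.
- drawer_handle (a point): Middle of the drawer's steel bar handle, 92 above the bench: a level round bar 10 thick, 110 long across the drawer, its centre 42 in front of the drawer's face (37 clear behind it). Same axes as the cabinet; moves with the drawer.
- dial_centre (a point): Middle of the counter's white dial (124 across), on the lever's axis, 67 above the bench, 95 behind the drawer's front face; under the cabinet top at the start. Axes as the cabinet's; moves with the drawer. The counter is fitted askew: its zero mark lies towards -y, up to 0.6 rad off either way, and no reading tells how much. The lever's hub, 26 across, reaches 101 above the bench.
- hammer: Loose hammer, 220 long, lying on the bench; a bystander. Origin under its middle, x along the handle to the head.
- pliers: Loose steel pliers with blue grips, 160 long, lying on the bench; a bystander. Origin near the middle of the underside, x along to the jaws.
- jar: Loose jar with a steel cap, 64 across, 90 high, standing on the bench; a bystander. Origin under its centre.

How it is judged:
By the outcome, as a careful person would: the job done as asked, in the order asked, and still so for the second after the job is handed in, with the robot touching nothing.
It also fails if it takes over 64 s, if anything falls off the work surface, if the arm or the gripper's body presses on something with over 40 N, if the wrist force passes 120 N, or if a joint passes its speed limit or range.

## Working session

There is one attempt and no reset: what is moved stays moved. The work goes in short steps, each a Python script; the robot and the scene stay as the last script left them, time stands still between calls to the robot, and variables do not carry over. Pictures are saved under pics/ and viewed, at most 10 in all, crops included, and the job is handed in when it is done.

```bash
mkdir -p pics; cat > h.py <<'E'
import numpy as np, cv2
from cell import *
from scipy.spatial.transform import Rotation as R
def snap(n):
    p=np.array(read_eef_pos()); o=read_tool_rot(); g=get_image(n)
    if n=="wrist":
        T=np.eye(4); T[:3,:3]=R.from_euler('xyz',o,degrees=True).as_matrix(); T[:3,3]=p
        g["W"]=T@np.array(g["tool_from_camera"])
    else:
        M=np.eye(4); M[:3,:3]=cv2.Rodrigues(np.array(g["rvec"],float))[0]; M[:3,3]=np.ravel(g["tvec"]); g["W"]=np.linalg.inv(M)
    return g
def world(g,p): return (g["W"]@np.r_[p,1])[:3]
def save(g,f): cv2.imwrite("pics/"+f,cv2.cvtColor(g["img"],cv2.COLOR_RGB2BGR))
def proj(g,P):
    c=(np.linalg.inv(g["W"])@np.r_[P,1])[:3]; s=c[:2]/c[2]; s=s*(1+g["k1"]*(s@s)); return np.array([g["fx"]*s[0]+g["cx"],g["fy"]*s[1]+g["cy"]])
def ray(g,u,v):
    d=np.array([(u-g["cx"])/g["fx"],(v-g["cy"])/g["fy"]]); s=d.copy()
    for _ in range(20): s=d/(1+g["k1"]*(s@s))
    return g["W"][:3,3], g["W"][:3,:3]@np.r_[s,1]
def onz(g,u,v,z):
    o,d=ray(g,u,v); return o+d*(z-o[2])/d[2]
E
python3 - <<'E'
from h import *
print(read_tool_rot(),pinch_z if not callable(pinch_z) else pinch_z())
for n in("scene","top","wrist"):
    g=snap(n); save(g,n+"0.png")
    for l in("bench_cabinet","drawer_handle","dial_centre","hammer","pliers","jar"):
        for r in pinpoint(n,l)[:1]: print(n,l,round(r["p"],2),world(g,r["position"]).round(3),proj(g,world(g,r["position"])).round())
E
```

```text
[-1.79880093e+02 -7.09032954e-04  1.55431268e+02] 0.0187
scene bench_cabinet 0.87 [ 0.659 -0.069  0.   ] [312. 247.]
scene drawer_handle 0.72 [ 0.567 -0.065  0.091] [301. 205.]
scene hammer 0.72 [ 0.61  -0.403 -0.002] [199. 268.]
scene pliers 0.62 [0.461 0.446 0.   ] [428. 159.]
scene jar 0.71 [ 0.357 -0.419 -0.001] [178. 208.]
top bench_cabinet 0.92 [ 0.656 -0.075  0.   ] [351. 180.]
top drawer_handle 0.85 [ 0.565 -0.056  0.087] [348. 203.]
top dial_centre 0.96 [ 0.702 -0.083  0.067] [354. 160.]
top hammer 0.76 [ 0.608 -0.403  0.001] [455. 192.]
top pliers 0.62 [ 0.464  0.446 -0.002] [185. 245.]
top jar 0.7 [ 0.356 -0.425 -0.002] [470. 273.]
wrist pliers 0.95 [ 0.466  0.447 -0.005] [392. 327.]
```

View pictures.

View pics/top0.png

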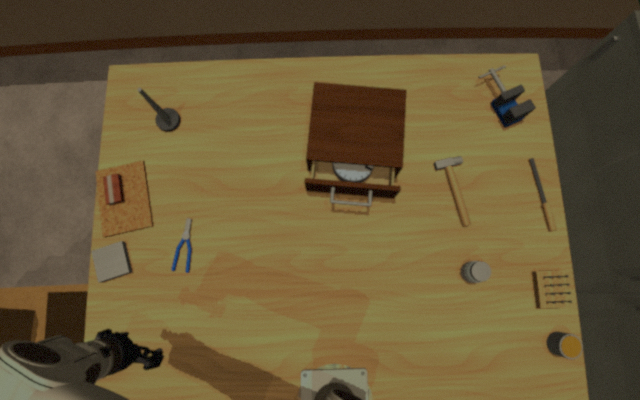

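View pics/scene0.png

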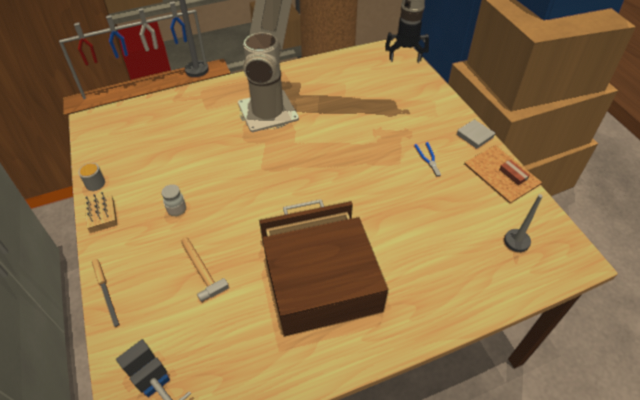

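```bash
python3 - <<'E'
from h import *
np.set_printoptions(suppress=True,precision=4)
H=[]
for i,(x,y,yaw) in enumerate([(0.50,-0.03,90),(0.50,-0.10,-90)]):
    reach([x,y,0.30],[180,0,yaw]); sleep(.2)
    g=snap("wrist"); save(g,f"w{i}.png")
    if i==0: print(np.array(g["tool_from_camera"]))
    print("cam",g["W"][:3,3])
    for l in("bench_cabinet","drawer_handle","dial_centre"):
        for r in pinpoint("wrist",l)[:1]: print(l,round(r["p"],2),world(g,r["position"]),proj(g,world(g,r["position"])).round())
    for r in outline_of("wrist","drawer_handle")[:1]:
        print(r["p"],r["region"].sum(),np.argwhere(r["region"]).min(0),np.argwhere(r["region"]).max(0))
        np.save(f"m{i}.npy",r["region"])
print(read_clock())
import cv2; a=[cv2.imread(f"pics/w{i}.png") for i in(0,1)]
cv2.imwrite("pics/w01.png",cv2.resize(np.vstack(a),(480,600)))
E
```

```text
[[-0.0005 -0.9532 -0.3024  0.0781]
 [ 1.     -0.0003 -0.0008  0.0002]
 [ 0.0007 -0.3024  0.9532 -0.1722]
 [ 0.      0.      0.      1.    ]]
cam [0.5001 0.0488 0.472 ]
bench_cabinet 0.67 [ 0.6623 -0.0723  0.001 ] [427. 185.]
drawer_handle 0.69 [ 0.5612 -0.0618  0.094 ] [373. 195.]
dial_centre 0.84 [ 0.7031 -0.0758  0.066 ] [471. 199.]
0.79 14590 [ 86 366] [299 493]
cam [ 0.5002 -0.1769  0.4722]
bench_cabinet 0.65 [ 0.6611 -0.0769  0.0007] [223. 172.]
drawer_handle 0.59 [ 0.5622 -0.0598  0.0942] [278. 200.]
dial_centre 0.89 [ 0.7    -0.0766  0.0628] [181. 181.]
0.79 14132 [ 79 180] [283 281]
6.775
```

View pics/w01.png

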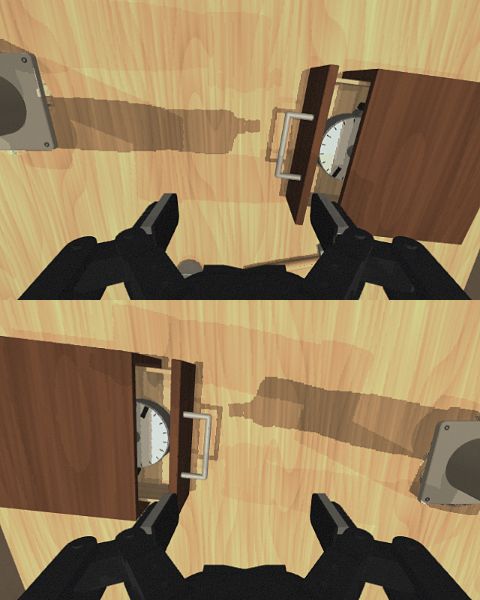

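The wrist pictures show the drawer about 50 mm out. The handle bar runs at about (384,152)–(372,237) in the first view and (283,152)–(277,237) in the second, in full-size pixels. The dial is partly visible behind the front board, with a dark block on it.

```bash
cat > /tmp/g.py <<'E'
from h import *
for i in (0,1):
    pass
E
python3 - <<'E'
from h import *
np.set_printoptions(suppress=True,precision=4)
g=snap("wrist")
base=np.array(g["tool_from_camera"])
for i,(x,y,yaw,pts) in enumerate([(0.50,-0.03,90,[(384,152),(372,237)]),(0.50,-0.10,-90,[(283,152),(277,237)])]):
    T=np.eye(4);T[:3,:3]=R.from_euler('xyz',[180,0,yaw],degrees=True).as_matrix();T[:3,3]=[x,y,.3]; g["W"]=T@base
    P=[onz(g,*p,.092) for p in pts]; d=P[1]-P[0]; print(P,np.linalg.norm(d),np.degrees(np.arctan2(-d[0],d[1])))
    im=cv2.imread(f"pics/w{i}.png"); c=im[130:260,(330 if i==0 else 230):(450 if i==0 else 330)]
    cv2.imwrite(f"pics/c{i}.png",cv2.resize(c,None,fx=3,fy=3))
a=[cv2.imread(f"pics/c{i}.png") for i in (0,1)]; cv2.imwrite("pics/c.png",np.hstack(a)); print(np.hstack(a).shape)
E
```

```text
[array([ 0.5728, -0.0089,  0.092 ]), array([ 0.5631, -0.1243,  0.092 ])] 0.11577853532083952 175.20389779700872
[array([ 0.553 , -0.1211,  0.092 ]), array([ 0.5662, -0.0058,  0.092 ])] 0.11608231952912937 -6.488206996856005
(390, 660, 3)
```

View pics/c.png

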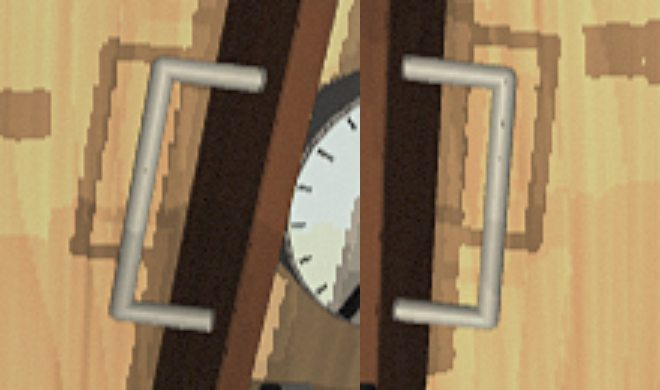

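The crops confirm the bar. Its corners give a cabinet yaw of about -6.5° and a handle centre near (0.564, -0.064). Next I grasp the handle and pull.

```bash
python3 - <<'E'
from h import *
np.set_printoptions(suppress=True,precision=3)
psi=np.radians(-6.5); ex=np.array([np.cos(psi),np.sin(psi),0])
h=np.array([.564,-.064,0]); o=[180,0,83.5]
gripper_to(.42,40)
reach(h+[0,0,.17],o)
print("down contact",move_l(h+[0,0,.073],speed=.08,contact_N=8),read_eef_pos(),read_ft_force())
gripper_to(0,40)
print("w",read_width(),read_grasp_force(),read_ft_force())
p=np.array(read_eef_pos())
print("stop",move_l(p-ex*.14,speed=.06,contact_N=28))
q=np.array(read_eef_pos()); print((q-p)@ex,q,read_ft_force(),read_clock(),read_width())
E
```

```text
down contact False [ 0.565 -0.064  0.074] [-0.536 -0.863  0.427]
w 0.00235844852796068 0.0 [0.954 0.635 0.091]
stop False
-0.13980623650317917 [ 0.425 -0.048  0.073] [-0.962  0.857 -1.052] 14.4417 -0.0015415981073351826
```

```bash
python3 - <<'E'
from h import *
np.set_printoptions(suppress=True,precision=4)
g=snap("top"); save(g,"t1.png")
for l in("bench_cabinet","drawer_handle","dial_centre"):
    for r in pinpoint("top",l)[:1]: print(l,round(r["p"],2),world(g,r["position"]))
p=np.array(read_eef_pos()); move_l([p[0],p[1],.3]); gripper_to(.42)
g=snap("wrist"); save(g,"w2.png")
for l in("bench_cabinet","drawer_handle","dial_centre"):
    for r in pinpoint("wrist",l)[:1]: print(l,round(r["p"],2),world(g,r["position"]),proj(g,world(g,r["position"])).round())
print(g["W"],read_clock())
a=cv2.imread("pics/t1.png")[120:270,270:430]; b=cv2.imread("pics/w2.png")
cv2.imwrite("pics/v2.png",np.vstack([cv2.resize(a,(320,300)).repeat(1,1),cv2.resize(b,(480,300))[:, :320]]) if 0 else np.hstack([cv2.resize(a,(320,300)),cv2.resize(b,(480,300))]))
E
```

```text
bench_cabinet 0.61 [ 0.6553 -0.0763 -0.0003]
drawer_handle 0.6 [ 0.5653 -0.0563  0.0891]
dial_centre 0.59 [ 0.6993 -0.0852  0.066 ]
bench_cabinet 0.8 [ 0.6598 -0.0768  0.0015] [478. 159.]
dial_centre 0.76 [ 0.7015 -0.0793  0.0643] [531. 166.]
[[ 0.9935 -0.1081 -0.0352  0.434 ]
 [-0.1137 -0.947  -0.3003  0.0294]
 [-0.0009  0.3024 -0.9532  0.4721]
 [ 0.      0.      0.      1.    ]] 16.9417
```

View pics/v2.png

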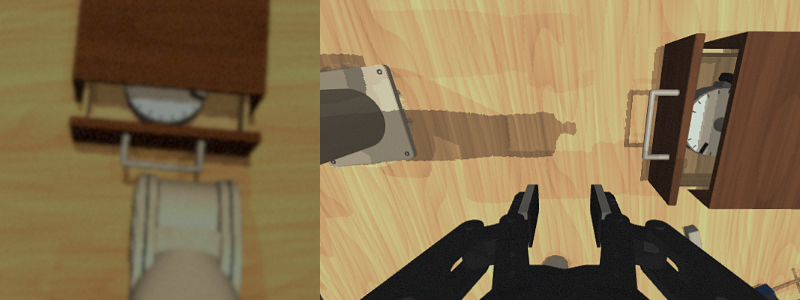

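```bash
python3 - <<'E'
from h import *
np.set_printoptions(suppress=True,precision=4)
g=snap("wrist"); base=np.array(g["tool_from_camera"]); print(g["fx"],g["cx"],g["cy"],g["k1"])
def G(p,yaw):
    T=np.eye(4);T[:3,:3]=R.from_euler('xyz',[180,0,yaw],degrees=True).as_matrix();T[:3,3]=p
    d=dict(g); d["W"]=T@base; return d
V=[(G([.5,-.03,.3],90),(384,151.7),(370,235)),(G([.5,-.1,.3],-90),(272.3,236),(279.3,155)),(G([.4253,-.0482,.3],83.5),(444,123),(433,209))]
def tri(L):
    A=0;b=0
    for gg,uv in L:
        o,d=ray(gg,*uv); d=d/np.linalg.norm(d); M=np.eye(3)-np.outer(d,d); A=A+M; b=b+M@o
    return np.linalg.solve(A,b)
for S in ([0,1],[0,2],[1,2],[0,1,2]):
    P=[tri([(V[i][0],V[i][k]) for i in S]) for k in(1,2)]; d=P[0]-P[1]; print(S,P,sum(P)/2,np.degrees(np.arctan2(-d[0],d[1])))
print(read_eef_pos(),proj(V[2][0],[.4253,-.0482,.3]))
E
```

```text
304.50331329909125 325.5934542843509 201.92899102004665 -0.00655134071054697
[0, 1] [array([ 0.5733, -0.0074,  0.0885]), array([ 0.5589, -0.1191,  0.0929])] [ 0.5661 -0.0633  0.0907] -7.334477651491539
[0, 2] [array([ 0.571 , -0.0059,  0.1005]), array([ 0.5585, -0.1151,  0.0987])] [ 0.5647 -0.0605  0.0996] -6.5596254330576675
[1, 2] [array([ 0.574 , -0.0075,  0.0897]), array([ 0.5599, -0.118 ,  0.0883])] [ 0.567  -0.0627  0.089 ] -7.2911243181927485
[0, 1, 2] [array([ 0.5737, -0.0074,  0.0897]), array([ 0.5596, -0.1184,  0.0911])] [ 0.5666 -0.0629  0.0904] -7.248766701975428
[ 0.4251 -0.0482  0.3   ] [325.6341 238.2488]
```

```bash
python3 - <<'E'
from h import *
np.set_printoptions(suppress=True,precision=3)
h=np.array([.5655,-.063,0]); o=[180,0,82.8]
reach(h+[0,0,.17],o); print(read_width())
print(move_l(h+[0,0,.073],speed=.1,contact_N=8),read_eef_pos(),read_tool_rot(),read_ft_force())
g=snap("wrist"); save(g,"w3.png")
gripper_to(.15,40); print(read_width(),read_grasp_force(),read_ft_force(),read_clock())
g=snap("wrist"); save(g,"w4.png")
a=[cv2.resize(cv2.imread(f"pics/w{i}.png"),(480,300)) for i in(3,4)]; cv2.imwrite("pics/v3.png",np.vstack(a))
E
```

```text
0.4186957437146112
False [ 0.566 -0.063  0.074] [179.903  -0.001  82.801] [ 0.353 -0.332  0.514]
0.1499377508041843 0.0 [-0.329 -0.09  -0.014] 19.3
```

View pics/v3.png

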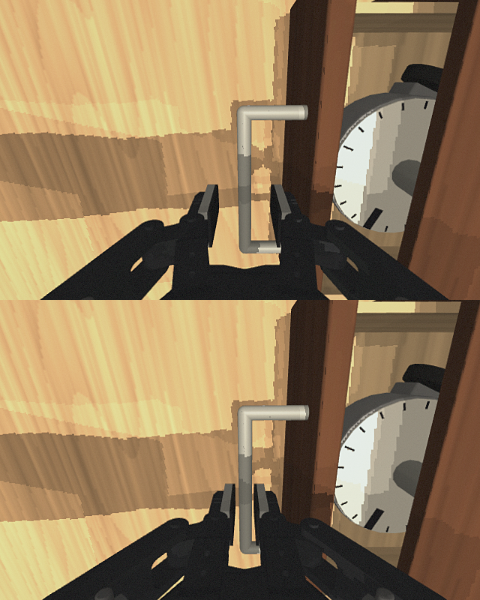

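The bar lies centrally between the pads in both frames, at about (245,180) in the reduced picture. I'll go a little deeper and close.

```bash
python3 - <<'E'
from h import *
np.set_printoptions(suppress=True,precision=3)
p=np.array(read_eef_pos()); print(move_l(p-[0,0,.008],speed=.05,contact_N=6),read_eef_pos())
gripper_to(.05,60); print(read_width(),read_grasp_force(),read_ft_force())
sleep(.3); print(read_width(),read_grasp_force(),read_ft_force(),read_clock())
g=snap("wrist"); save(g,"w5.png")
E
```

```text
False [ 0.565 -0.063  0.064]
0.04816824813416912 1.1896353587508202 [1.706 0.491 1.489]
0.05393717458811713 1.8217222206294537 [1.307 0.04  3.046] 20.2167
```

View pics/w5.png

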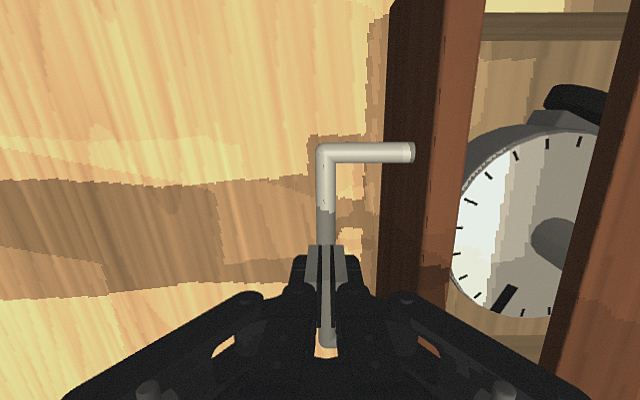

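The picture shows the finger tips lying over the bar: the tip edge is at row 245, where nominal geometry puts it near 220. With the light upward force, this means the real tips stand about 30 mm behind the reported TCP. So I open and go lower, guarded by contact.

```bash
python3 - <<'E'
from h import *
np.set_printoptions(suppress=True,precision=3)
gripper_to(.35,40)
p=np.array(read_eef_pos()); print(move_l([p[0],p[1],.046],speed=.06,contact_N=6),read_eef_pos(),read_ft_force())
gripper_to(0,50); w=read_width(); print(w,read_grasp_force(),read_ft_force())
g=snap("wrist"); save(g,"w6.png")
if w>.08:
    psi=np.radians(-7.2); ex=np.array([np.cos(psi),np.sin(psi),0])
    p=np.array(read_eef_pos())
    print("stop",move_l(p-ex*.14,speed=.06,contact_N=28))
    q=np.array(read_eef_pos()); print((q-p)@ex,q,read_ft_force(),read_width())
print(read_clock())
E
```

```text
False [ 0.564 -0.063  0.045] [ 0.611 -0.932  0.489]
0.08766550538109615 48.672412633895874 [ 2.581  0.2   -0.795]
stop True
-0.1155218889034467 [ 0.451 -0.049  0.046] [ 1.827 -0.805 -0.108] 0.0933087993602512
23.2333
```

```bash
python3 - <<'E'
from h import *
np.set_printoptions(suppress=True,precision=4)
gripper_to(.35); p=np.array(read_eef_pos()); move_l([p[0],p[1],.19],speed=.25); print(read_ft_force())
reach([.575,-.075,.22],[180,0,82.8]); gripper_to(0)
g=snap("wrist"); save(g,"w7.png"); np.save("W7.npy",g["W"])
for l in("bench_cabinet","dial_centre","drawer_handle"):
    for r in pinpoint("wrist",l)[:1]: print(l,round(r["p"],2),world(g,r["position"]),proj(g,world(g,r["position"])).round())
g=snap("top")
for l in("bench_cabinet","dial_centre","drawer_handle"):
    for r in pinpoint("top",l)[:1]: print(l,round(r["p"],2),world(g,r["position"]))
print(read_clock())
E
```

```text
[-0.6993 -0.5981  0.2716]
bench_cabinet 0.63 [ 0.6611 -0.0767 -0.0003] [392. 161.]
dial_centre 0.87 [ 0.5873 -0.0622  0.0638] [336. 167.]
drawer_handle 0.68 [ 0.4479 -0.0457  0.0946] [196. 174.]
bench_cabinet 0.8 [ 0.6597 -0.0751  0.0003]
dial_centre 0.82 [ 0.5861 -0.0703  0.066 ]
drawer_handle 0.85 [ 0.4493 -0.0426  0.0899]
25.675
```

View pics/w7.png

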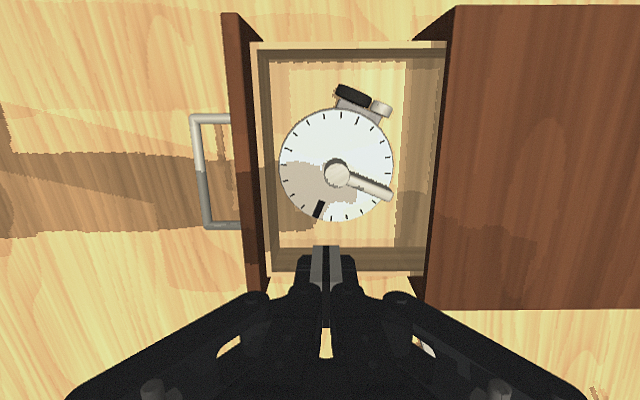

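The drawer is fully out: handle to cabinet origin is 0.213 m, which minus 0.042 gives 0.171. The picture shows the hub at (337,173) and the lever pointing to (390,193). The broad zero mark is at (319,209), about 93° clockwise from the lever. Next I push the lever clockwise with shut fingers from its counterclockwise side, at low force.

```bash
cat > push.py <<'E'
from h import *
np.set_printoptions(suppress=True,precision=2)
C=np.array([.5866,-.0663]); psi=-7.2; r=.040; Z=.050
def P(a,z=Z): t=np.radians(a+psi); return np.array([C[0]+r*np.cos(t),C[1]+r*np.sin(t),z])
def sweep(a,lim,f0,step=14,N=4.5):
    log=[]
    while a>lim and read_clock()<56:
        hit=move_l(P(a-step),speed=.08,contact_N=N)
        f=np.array(read_ft_force())-f0; q=np.array(read_eef_pos())[:2]-C
        ang=np.degrees(np.arctan2(q[1],q[0]))-psi; log.append((round(a-step),round(ang),round(float(np.hypot(*f[:2])),1)))
        if hit: print("HIT",a-step,ang,f); break
        a-=step
    print(log,read_clock()); return a
E
python3 - <<'E'
from push import *
a=42
move_l(P(a,.12),speed=.25); f0=np.array(read_ft_force())
hit=move_l(P(a),speed=.1,contact_N=4); print(hit,read_eef_pos(),read_ft_force()-f0)
if not hit: sweep(a,-460,f0)
E
```

```text
False [ 0.62 -0.04  0.05] [ 0.95 -0.05 -0.33]
HIT -448 -82.5153348769623 [ 3.31 -1.15  0.07]
[(28, 27, 0.9), (14, 13, 1.4), (0, -1, 1.0), (-14, -14, 1.4), (-28, -28, 2.6), (-42, -43, 1.2), (-56, -57, 1.3), (-70, -70, 1.8), (-84, -84, 1.7), (-98, -98, 1.0), (-112, -113, 0.8), (-126, -127, 0.9), (-140, -141, 0.5), (-154, -155, 1.3), (-168, -168, 0.6), (-182, 177, 0.8), (-196, 164, 2.4), (-210, 150, 1.9), (-224, 136, 1.0), (-238, 121, 0.4), (-252, 108, 1.3), (-266, 94, 1.5), (-280, 79, 1.9), (-294, 65, 0.7), (-308, 51, 1.1), (-322, 37, 0.4), (-336, 23, 1.5), (-350, 9, 1.5), (-364, -4, 2.4), (-378, -18, 1.6), (-392, -33, 1.9), (-406, -47, 1.2), (-420, -61, 0.6), (-434, -74, 2.1), (-448, -83, 3.5)] 36.6917
```

The stop was met on the second pass, with the lever about on the mark. I back off, lift and check.

```bash
python3 - <<'E'
from push import *
move_l(P(-65),speed=.08); move_l(P(-65,.14),speed=.2)
reach([.575,-.085,.22],[180,0,82.8])
g=snap("wrist"); save(g,"w8.png")
d=[]
for l in("bench_cabinet","drawer_handle"):
    for r in pinpoint("wrist",l)[:1]: d.append(world(g,r["position"]))
if len(d)==2: print(np.linalg.norm((d[0]-d[1])[:2])-.042)
print(read_clock(),read_ft_force())
cv2.imwrite("pics/c8.png",cv2.resize(cv2.imread("pics/w8.png")[30:260,180:460],None,fx=2.5,fy=2.5))
E
```

```text
0.17586331255552592
38.1917 [0.06 0.62 0.57]
```

View pics/c8.png

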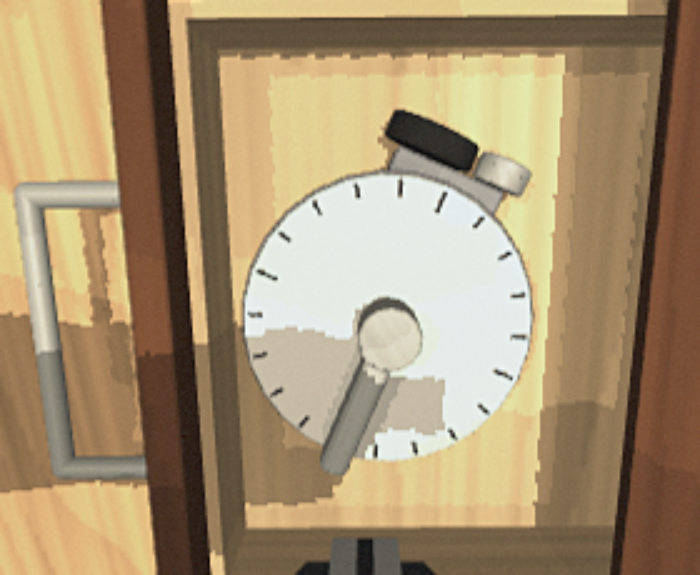

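The lever lies over the broad mark, running from (390,335) to (335,465) in the crop. One gentle repeat push will confirm it is hard against the stop.

```bash
python3 - <<'E'
from push import *
move_l(P(-62,.12),speed=.25); f0=np.array(read_ft_force())
if not move_l(P(-62),speed=.12,contact_N=5):
    sweep(-62,-100,f0,step=28,N=6)
    print(read_eef_pos())
    move_l(P(-65),speed=.1)
move_l(P(-65,.2),speed=.2); print(read_clock(),read_ft_force())
E
```

```text
HIT -90 -82.49831942841323 [ 4.54 -0.9  -0.56]
[(-90, -82, 4.6)] 39.775
[ 0.59 -0.11  0.05]
40.975 [-0.12  0.1   0.31]
```

The repeat push stopped at the same angle (-82.5°), so the lever is on its hard stop.

```bash
python3 -c "
from cell import *
print(finish_job())"
```

```text
the job is handed in; nothing more can be done
None
```

The drawer is fully out at its stop, the reset lever is home against its zero stop (met on the second pass, confirmed by a gentle repeat push), the hammer, pliers and jar were left alone, and the job was handed in at about 41 s.

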